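# Load the leaf drilling jig and shut its bushing plate

### The arm

A 6-joint arm with a two-finger parallel gripper is mounted at the origin on a cart in front of the work surface, level with it; the furniture and walls round the work are solid. World frame = base frame: x ahead of the robot, y to its left, z up, the work surface at z = 0. Lengths are in m, angles in degrees, forces in N, time in s.
With the tool pointing down it reaches from about 0.3 to 0.75 m from the base axis. Payload 8.5 kg.
Tool frame: the origin (TCP) lies on the centre line of the jaws, within the pads' length; the fingertips stand 19 mm ahead of it and the grasp point (between the pads) is the TCP (env.tcp_to_tips is the z of the fingertips in the tool frame, in m); z points along the fingers, y is the line along which they close (so a half turn about z gives the same grasp; the last joint's range is limited). The gripper opens to 85 mm and grips with 20 to 120 N. Pads are 22 mm wide; open, the fingers measure 114 mm over their backs; the gripper's body (76 mm by 85 mm) begins 54 mm behind the grasp point. The pads swing forward as they close: fully open they stand 13 mm farther back than shut.
Start: joints at [-12.336, 21.807, 74.336, -0, 83.858, -12.336], TCP at [0.55, 0, 0.25] pointing down, gripper open.
Joint ranges: [-178.18, 178.18], [-50.72, 133.34], [12.68, 142.11], [-81.47, 261.47], [9.98, 163.14], [-165.26, 165.26]. Speed limits (degrees/s): [136.94, 136.94, 180, 180, 180, 180].

### API

Orientations are given as a 3x3 rotation matrix whose columns are the frame's x, y, z axes.
In Python, from rig import env gives the robot as it stands.
- The arm moves only by the tool servo_tool, never from a script. Its argument "steps" is a list of rows, each an object of numbers: "tx", "ty", "tz": the shift along the world's x, y, z in cm; "yaw": the turn about the world's z in degrees; "claw": the finger opening in cm, from 0 to 8.54. In form: [{"tx": .., "ty": .., "tz": .., "yaw": .., "claw": ..}, ...]. A call has 1 to 20 rows; each row shifts and turns the commanded pose from where the row before left it; what a row does not reach is not made up. A row lasts 1/10 s, in which the tool goes at most 50 mm and 8.59 degrees, less where a joint would pass 70% of its speed; a pose out of reach is approached as far as the arm can. A call with a gripper value outside its range is refused whole. The fingers move at their own pace and stop on an object; "newtons" is the grip in N (left out, the last holds). Time passes only in rows, so rows that do not move let the fingers close. It gives the time, the measured TCP pose, the force, the opening and the grip force at its end, in the units of the state.
- env.observe(): the state, without advancing time (a new reading comes with each control period).
- env.get_image(name): name is "scene" or "side" or "wrist"; returns (picture, depth): 480x640x3 uint8, red, green, blue; 480x640 float32, m along the optical axis (not along the pixel's ray), 0 where there is no reading.
- env.camera_model(name): a dict with "fovy" (degrees; the focal length in pixels is half the picture's height over the tangent of half this angle, whatever the lens; pixels are square), "cx", "cy" (the principal point, pixels), "T" (4x4, takes a point from camera to world coordinates). Camera axes: x right, y down, z forward; pixel columns grow to the right and rows downward; lengths in m; the calibration is good to about 2 mm. A picture is of the moment at which its call begins: read the wrist's pose just before it. camera_model takes no time and is no camera call; for the wrist camera it gives the pose at the moment of the call.
- env.close_job(): hands the job in; it is judged then, once.
The state is a dict: "time_s": time; "q": joint angles; "qvel": joint speeds; "joint_efforts": joint torques, N m; "position": TCP position; "tool_rot": TCP orientation; "ft_force": force on the tool from outside, world axes, zero at the start; "wrist_torque": the same for the moment, N m; "grip_width": finger opening in m; "gripper_force": force on a finger pad.
Only numpy, scipy, OpenCV 4.12 (cv2) and the standard library are available. Lean on these libraries where they do the work, as an engineer would, in place of code of your own. Each camera call takes 0.05 s, during which the arm holds its last target. There are 200 camera calls.

### The job

Lay the long, pale, square maple blank flat in the bed of the drilling jig, between its locating blocks, while the jig's hinged bushing plate is still open. Then take the plate by its grip and lower it gently, without letting it drop, until it rests fully down on its stops, and let go. Leave the sanding block where it is.

Things in the scene. Friction and masses are not known exactly. Their poses are not given: they have to be found in the camera images.
- jig: Drilling jig, fixed on the bench. Origin: underside, on the bench, below the bed's centre; +x along the bed towards the hinge, y across, z up. Plywood base 270 x 130 mm (x -125 to +145), top z = 15 mm. Two rubber-topped rest posts at x -100, y +-36 mm, top z 59 mm, carry the shut plate. Behind the hinge two open stops, up to z 103 mm.
- bed (a point): Where the blank's centre belongs: jig (0, 0, 35) mm; axes as the jig, the blank lying along x. Its room is 182 mm long, between low end stops (top z 37 mm; hinge end 45 mm), and 54 mm wide, between four dark locating blocks at x 51 to 85 mm either way, top z 37 mm. The 100 mm between the blocks is open at the sides for fingers.
- leaf_hinge (a point): Middle of the hinge axis of the bushing plate, at jig x = 110 mm, z = 64 mm. Axes as jig; the hinge axis is its y.
- leaf (a joint): Angle of the hinged aluminium bushing plate (208 x 90 x 10 mm, three brass bushings, 0.5 kg): 0 = shut, level on its posts, underside 4 mm above a seated blank; pi/2 = upright; 1.75 = leaning back on its open stop. Starts at 1.55 to 1.75. Hinge friction 0.15 Nm: it stays near upright, but once tipped forward it falls and slams unless held.
- grip (a point): Centre of the plate's grip: dark wooden cylinder 24 mm thick, 36 mm long along the hinge axis, flat ends, on a 12 mm stem 34 mm out from the plate's free edge. At angle q it is at jig x = 110 - 250 cos q, z = 64 + 250 sin q mm. Pinched on its flat ends with fingers pointing down, it turns between them as the plate swings.
- maple_center (a point): Centre of the maple blank: plain pale square bar 40 x 170 x 40 mm (long along its y), about 0.18 kg, loose, lying on the bench (centre 20 mm up). Site axes are the blank's.
- maple: The same maple blank; origin at the centre of its underside.
- sander: Brown sanding block, 52 x 90 x 27 mm, loose; to be left alone. Origin at the centre of its underside.

How it is judged (in metres and radians):
On the way:
1. the maple blank lies flat in the bed while the plate is still open, and has been let go (x of maple_center in the frame of jig between -0.011 and 0.011 m and y of maple_center in the frame of jig between -0.012 and 0.012 m and z of maple_center in the frame of jig between 0.03 and 0.041 m and angle between the y axis of maple and the x axis of jig, either way round below 0.12 rad and value of joint leaf above 1 rad and contact force between the fingers and maple below 0.1 N), for 0.2 s.
At the end, for the whole second after the job is handed in: The maple blank lies flat in the jig's bed (centre within 11 mm lengthwise, 12 mm across and about 5 mm in height of the bed's centre, turned less than 0.12 rad) and the bushing plate is down on its rest posts (leaf below 0.03 rad), all at rest and released (x of maple_center in the frame of jig between -0.011 and 0.011 m and y of maple_center in the frame of jig between -0.012 and 0.012 m and z of maple_center in the frame of jig between 0.03 and 0.041 m and angle between the y axis of maple and the x axis of jig, either way round below 0.12 rad and value of joint leaf below 0.03 rad and linear speed of maple below 0.02 m/s and velocity of joint leaf between -0.05 and 0.05 rad/s); the robot touches nothing.
It fails at once if the bushing plate drops shut: it closes faster than 1.5 rad/s (about 0.37 m/s at the grip) in its last 0.3 rad (value of joint leaf below 0.3 rad and velocity of joint leaf below -1.5 rad/s).
It fails at once if the sanding block is moved more than 30 mm (distance of sander from where it was at the start of the episode above 0.03 m).
It also fails if it takes over 58 s, if anything falls off the work surface, if the arm or the gripper's body presses on something with over 40 N, if the wrist force passes 120 N, or if a joint passes its speed limit or range.

## Working session

There is one attempt and no reset: what is moved stays moved. The work goes in short steps, Python scripts to look and compute and a tool call to move; the robot and the scene stay as the last step left them, time stands still between calls to the robot, and variables do not carry over. Pictures are saved under pics/ and viewed, at most 10 in all, crops included, and the job is handed in when it is done.

Besides the shell and the picture viewer there is one more tool, called after "Call:" as name(argument=value, ...) on one line, values as JSON. servo_tool: Moves the arm, as the interface text tells. Its arguments: {"type":"object","properties":{"steps":{"type":"array"},"newtons":{"type":"number"}},"required":["steps"]}

```bash
mkdir -p pics
cat > h.py <<'E'
import numpy as np, cv2
from rig import env
def cloud(n):
    m=env.camera_model(n); im,d=env.get_image(n)
    f=240/np.tan(np.radians(m["fovy"]/2)); v,u=np.mgrid[:480,:640]
    P=np.stack([(u-m["cx"])*d/f,(v-m["cy"])*d/f,d],-1)@m["T"][:3,:3].T+m["T"][:3,3]
    P[d==0]=np.nan
    return im,P
def save(n,im): cv2.imwrite("pics/"+n+".png",im[...,::-1])
E
python3 - <<'E'
from h import *
a=[]
for n in("scene","side"):
    im,P=cloud(n); np.savez("/tmp/"+n,im=im,P=P); save(n+"0",im); print(env.camera_model(n)["T"].round(3).tolist())
print(env.observe())
E
```

```text
[[0.496, -0.65, 0.576, -0.031], [-0.868, -0.357, 0.344, -0.462], [-0.018, -0.67, -0.742, 0.76], [0.0, 0.0, 0.0, 1.0]]
[[0.882, -0.199, 0.427, 0.102], [-0.471, -0.367, 0.802, -0.937], [-0.003, -0.909, -0.417, 0.465], [0.0, 0.0, 0.0, 1.0]]
{'time_s': 0.1, 'q': array([-1.23336558e+01,  2.18358272e+01,  7.43786167e+01,  4.28718455e-04,
        8.38572973e+01, -1.23360324e+01]), 'qvel': array([-7.38768848e-02, -4.08670278e-02, -8.23356530e-02,  7.92741359e-02,
       -4.65878861e-05,  6.06340324e-02]), 'joint_efforts': array([ 3.76895419e-03, -4.49219084e+01, -2.31655884e+01, -2.33104493e-04,
        3.63802450e-03,  7.57992581e-06]), 'position': array([5.49767273e-01, 7.07703294e-05, 2.49796272e-01]), 'tool_rot': array([[-4.05057376e-05,  9.99999253e-01, -1.22163112e-03],
       [ 9.99999961e-01,  4.08413801e-05,  2.74725808e-04],
       [ 2.74775496e-04, -1.22161994e-03, -9.99999216e-01]]), 'ft_force': array([-0.40954102,  0.56374312,  0.3937148 ]), 'wrist_torque': array([-0.00748072, -0.02285226,  0.02098551]), 'gripper_force': 0.0, 'grip_width': 0.08554716960573557}
```

View pics/scene0.png

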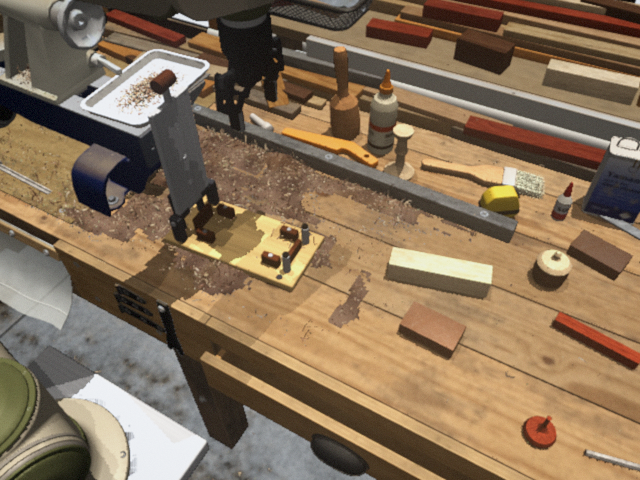

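View pics/side0.png

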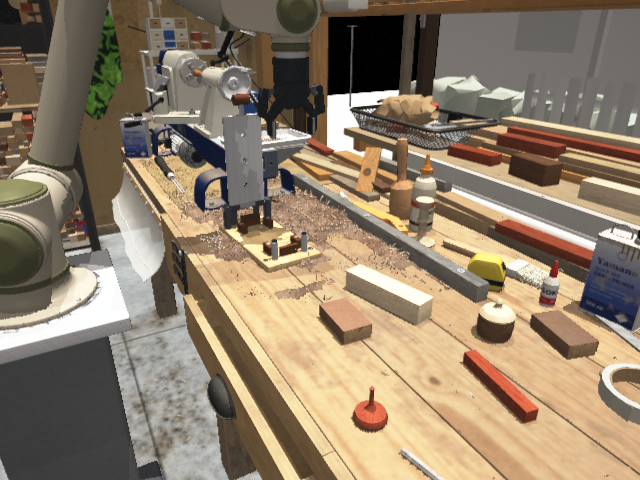

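Scene view: blank at about (440,272), sander at (432,328), jig base spanning (180–325, 200–285) with its hinge at the upper left, and grip at (163,81).

Run:
```python
from h import *
for n,boxes in (("scene",dict(blank=(380,240,500,300,.034,.046),sander=(395,300,470,360,.021,.033),base=(160,190,330,290,.009,.021),posts=(268,220,320,280,.053,.065))),
                ("side",dict(blank=(340,260,440,325,.034,.046),sander=(315,295,375,345,.021,.033),base=(215,215,325,272,.009,.021),posts=(262,225,315,265,.053,.065)))):
    z=np.load(f"/tmp/{n}.npz"); P=z["P"]; im=z["im"]
    for k,(a,b,c,d,lo,hi) in boxes.items():
        Q=P[b:d,a:c].reshape(-1,3); Q=Q[(Q[:,2]>lo)&(Q[:,2]<hi)]
        m=np.median(Q,0)
        if k=="base": Q=Q[np.linalg.norm(Q[:,:2]-m[:2],axis=1)<.25]
        # largest blob on 3mm raster
        g=np.zeros((400,400),np.uint8); ij=((Q[:,:2]-m[:2])/.003+200).astype(int).clip(0,399); g[ij[:,1],ij[:,0]]=1
        g=cv2.morphologyEx(g,cv2.MORPH_CLOSE,np.ones((3,3)))
        nl,L,st,ce=cv2.connectedComponentsWithStats(g)
        for l in range(1,nl):
            if st[l,4]<(6 if k=="posts" else 100):continue
            q=Q[L[ij[:,1],ij[:,0]]==l]
            r=cv2.minAreaRect((q[:,:2]*1000).astype(np.float32)); print(n,k,len(q),np.round(r[0],1),np.round(r[1],1),round(r[2],1),"z",q[:,2].mean().round(4), "mean",(q[:,:2].mean(0)*1000).round(1))
    a,b,c,d=(145,65,180,97) if n=="scene" else (228,88,254,106)
    Q=P[b:d,a:c][::6,::6]; 
    I=im[b:d,a:c].astype(int); mk=(I[...,0]<130)&(I[...,0]-I[...,2]>20)&(P[b:d,a:c,2]>.2)
    q=P[b:d,a:c][mk]; print(n,"grip",mk.sum(),np.median(q,0).round(4),q.min(0).round(3),q.max(0).round(3))
    a,b,c,d=(165,125,190,185) if n=="scene" else (230,125,255,190)
    q=P[b:d,a:c].reshape(-1,3); q=q[~np.isnan(q[:,0])]; m=np.median(q,0); q=q[np.linalg.norm(q-m,axis=1)<.12]
    u,s,v=np.linalg.svd(q-q.mean(0),full_matrices=False); print("plate",q.mean(0).round(4),v[2].round(4),(s/len(q)**.5).round(4))
```

```text
scene blank 2095 [ 573.  -335.4] [ 44.6 169.6] 14.3 z 0.0405 mean [ 570.4 -337.3]
scene sander 1772 [ 462.2 -367.4] [90.7 55.3] 86.6 z 0.028 mean [ 460.6 -368.5]
scene base 6411 [452.8  -4.2] [208.7 294.9] 3.6 z 0.0156 mean [468.5  -6.4]
scene base 174 [463.4 178.3] [94.4 23.7] 41.0 z 0.0129 mean [470.4 187.5]
scene posts 53 [ 452.3 -103.6] [12.8 11.2] 86.2 z 0.0585 mean [ 451.9 -104. ]
scene posts 44 [524.4 -99.5] [12.4 11.9] 75.0 z 0.0581 mean [523.9 -98.9]
scene grip 222 [0.4736 0.099  0.3236] [0.457 0.093 0.305] [0.492 0.114 0.328]
plate [0.4622 0.1022 0.1854] [ 0.0635 -0.9978 -0.0197] [0.032  0.0182 0.0016]
side blank 1259 [ 572.5 -335.9] [ 43.1 172.8] 14.4 z 0.0392 mean [ 571.8 -344.6]
side sander 1087 [ 462.7 -367.5] [94.8 53.1] 87.2 z 0.0266 mean [ 461.  -372.9]
side base 2124 [456.3   1.3] [194.  281.7] 1.2 z 0.0146 mean [470.  -18.2]
side posts 27 [ 452.9 -104.8] [13.6 10.4] 65.8 z 0.0569 mean [ 452.6 -105.9]
side posts 23 [ 525.3 -100.1] [10.5 10.6] 46.7 z 0.057 mean [ 524.7 -101.2]
side grip 145 [0.4721 0.0962 0.3144] [0.457 0.088 0.292] [0.583 0.339 0.326]
plate [0.47   0.1023 0.1842] [ 0.0793 -0.9968 -0.0137] [0.044  0.0183 0.0023]
```

Checks: the posts are 72.3 mm apart (72 expected) at z ≈ 58, which puts the jig's x axis at a yaw of 93.6° and the bed at (0.4824, -0.0022). The blank's centre is (0.573, -0.3355), with its long axis at 104.3°. The plate is near upright, q ≈ 1.55.

Call:
servo_tool(steps=[{"tx": 0.23, "ty": -3.36, "yaw": 1.43, "claw": 8.5}, {"tx": 0.23, "ty": -3.36, "yaw": 1.43}, {"tx": 0.23, "ty": -3.36, "yaw": 1.43}, {"tx": 0.23, "ty": -3.36, "yaw": 1.43}, {"tx": 0.23, "ty": -3.36, "yaw": 1.43}, {"tx": 0.23, "ty": -3.36, "yaw": 1.43}, {"tx": 0.23, "ty": -3.36, "yaw": 1.43}, {"tx": 0.23, "ty": -3.36, "yaw": 1.43}, {"tx": 0.23, "ty": -3.36, "yaw": 1.43}, {"tx": 0.23, "ty": -3.36, "yaw": 1.43}, {"tz": -3}, {"tz": -3}, {"tz": -3}, {"tz": -3}, {"tz": -3}, {}], newtons=40)

```text
invalid input at $.steps[0]: expected keys tx, ty, tz, yaw, claw
```

Call:
servo_tool(steps=[{"tx": 0.23, "ty": -3.36, "tz": 0, "yaw": 1.43, "claw": 8.5}, {"tx": 0.23, "ty": -3.36, "tz": 0, "yaw": 1.43, "claw": 8.5}, {"tx": 0.23, "ty": -3.36, "tz": 0, "yaw": 1.43, "claw": 8.5}, {"tx": 0.23, "ty": -3.36, "tz": 0, "yaw": 1.43, "claw": 8.5}, {"tx": 0.23, "ty": -3.36, "tz": 0, "yaw": 1.43, "claw": 8.5}, {"tx": 0.23, "ty": -3.36, "tz": 0, "yaw": 1.43, "claw": 8.5}, {"tx": 0.23, "ty": -3.36, "tz": 0, "yaw": 1.43, "claw": 8.5}, {"tx": 0.23, "ty": -3.36, "tz": 0, "yaw": 1.43, "claw": 8.5}, {"tx": 0.23, "ty": -3.36, "tz": 0, "yaw": 1.43, "claw": 8.5}, {"tx": 0.23, "ty": -3.36, "tz": 0, "yaw": 1.43, "claw": 8.5}, {"tx": 0, "ty": 0, "tz": -3, "yaw": 0, "claw": 8.5}, {"tx": 0, "ty": 0, "tz": -3, "yaw": 0, "claw": 8.5}, {"tx": 0, "ty": 0, "tz": -3, "yaw": 0, "claw": 8.5}, {"tx": 0, "ty": 0, "tz": -3, "yaw": 0, "claw": 8.5}, {"tx": 0, "ty": 0, "tz": -3, "yaw": 0, "claw": 8.5}, {"tx": 0, "ty": 0, "tz": 0, "yaw": 0, "claw": 8.5}, {"tx": 0, "ty": 0, "tz": 0, "yaw": 0, "claw": 8.5}], newtons=40)

```text
time_s: 1.8
position: [0.5731, -0.3361, 0.1008]
tool_rot: [[-0.247, 0.969, -0.0], [0.969, 0.247, 0.0], [0.0, -0.0, -1.0]]
ft_force: [-0.2, -0.2, 1.3]
grip_width: 0.0852
gripper_force: 0.0
```

Now above the blank as planned. Descend, grip and lift.

Call:
servo_tool(steps=[{"tx": 0, "ty": 0, "tz": -2, "yaw": 0, "claw": 8.5}, {"tx": 0, "ty": 0, "tz": -2, "yaw": 0, "claw": 8.5}, {"tx": 0, "ty": 0, "tz": -2, "yaw": 0, "claw": 8.5}, {"tx": 0, "ty": 0, "tz": -1.5, "yaw": 0, "claw": 8.5}, {"tx": 0, "ty": 0, "tz": 0, "yaw": 0, "claw": 8.5}, {"tx": 0, "ty": 0, "tz": 0, "yaw": 0, "claw": 3.5}, {"tx": 0, "ty": 0, "tz": 0, "yaw": 0, "claw": 3.5}, {"tx": 0, "ty": 0, "tz": 0, "yaw": 0, "claw": 3.5}, {"tx": 0, "ty": 0, "tz": 0, "yaw": 0, "claw": 3.5}, {"tx": 0, "ty": 0, "tz": 0, "yaw": 0, "claw": 3.5}, {"tx": 0, "ty": 0, "tz": 0, "yaw": 0, "claw": 3.5}, {"tx": 0, "ty": 0, "tz": 0, "yaw": 0, "claw": 3.5}, {"tx": 0, "ty": 0, "tz": 1, "yaw": 0, "claw": 3.5}, {"tx": 0, "ty": 0, "tz": 2, "yaw": 0, "claw": 3.5}, {"tx": 0, "ty": 0, "tz": 3, "yaw": 0, "claw": 3.5}, {"tx": 0, "ty": 0, "tz": 3, "yaw": 0, "claw": 3.5}, {"tx": 0, "ty": 0, "tz": 2, "yaw": 0, "claw": 3.5}, {"tx": 0, "ty": 0, "tz": 0, "yaw": 0, "claw": 3.5}, {"tx": 0, "ty": 0, "tz": 0, "yaw": 0, "claw": 3.5}], newtons=50)

```text
time_s: 3.7
position: [0.5726, -0.3357, 0.1346]
tool_rot: [[-0.247, 0.969, -0.001], [0.969, 0.247, 0.001], [0.001, -0.001, -1.0]]
ft_force: [-0.6, -0.2, -2.4]
grip_width: 0.0392
gripper_force: 51.4
```

Call:
servo_tool(steps=[{"tx": -0.82, "ty": 3.03, "tz": 0, "yaw": -0.97, "claw": 3.5}, {"tx": -0.82, "ty": 3.03, "tz": 0, "yaw": -0.97, "claw": 3.5}, {"tx": -0.82, "ty": 3.03, "tz": 0, "yaw": -0.97, "claw": 3.5}, {"tx": -0.82, "ty": 3.03, "tz": 0, "yaw": -0.97, "claw": 3.5}, {"tx": -0.82, "ty": 3.03, "tz": 0, "yaw": -0.97, "claw": 3.5}, {"tx": -0.82, "ty": 3.03, "tz": 0, "yaw": -0.97, "claw": 3.5}, {"tx": -0.82, "ty": 3.03, "tz": 0, "yaw": -0.97, "claw": 3.5}, {"tx": -0.82, "ty": 3.03, "tz": 0, "yaw": -0.97, "claw": 3.5}, {"tx": -0.82, "ty": 3.03, "tz": 0, "yaw": -0.97, "claw": 3.5}, {"tx": -0.82, "ty": 2.54, "tz": 0, "yaw": -0.97, "claw": 3.5}, {"tx": -0.82, "ty": 1.54, "tz": 0, "yaw": -1.0, "claw": 3.5}, {"tx": 0, "ty": 1, "tz": 0, "yaw": 0, "claw": 3.5}, {"tx": 0, "ty": 1, "tz": 0, "yaw": 0, "claw": 3.5}, {"tx": 0, "ty": 0, "tz": 0, "yaw": 0, "claw": 3.5}, {"tx": 0, "ty": 0, "tz": 0, "yaw": 0, "claw": 3.5}])

```text
time_s: 5.2
position: [0.4831, -0.0029, 0.135]
tool_rot: [[-0.063, 0.998, -0.0], [0.998, 0.063, -0.0], [-0.0, -0.0, -1.0]]
ft_force: [0.3, -0.1, -2.4]
grip_width: 0.0397
gripper_force: 51.2
```

Run:
```python
from h import *
o=env.observe(); t=o["position"]; print(t.round(4), np.degrees(np.arctan2(o["tool_rot"][1,1],o["tool_rot"][0,1])).round(2))
c=np.array([.4824,-.0022]); ex=np.array([-.0623,.998]); ey=np.array([-.998,-.0623])
for n in("scene","side"):
    im,P=cloud(n); save(n+"1",im)
    d=P[...,:2]-c; X=d@ex; Y=d@ey; Z=P[...,2]; hsv=cv2.cvtColor(im,cv2.COLOR_RGB2HSV)
    top=t[2]+.0155 # expected blank top
    for nm,m in (("top",(abs(Z-top)<.004)&(abs(X)<.102)&(abs(Y)<.022)),):
        print(n,nm,m.sum(), "X",np.percentile(X[m],[1,99]).round(4),"Y",np.percentile(Y[m],[1,99]).round(4),"Z",np.median(Z[m]).round(4))
    m=(abs(X)<.102)&(abs(Y)<.024)&(Z>.08)&(Z<top+.004); print("body X",np.percentile(X[m],[1,99]).round(4),"Z",np.percentile(Z[m],[1,99]).round(4))
    b=(abs(Z-.037)<.004)&(abs(X)<.095)&(abs(Y)<.06)
    print("blocks Y in",Y[b&(abs(abs(X)-.068)<.015)&(Y<0)].max(initial=-1),Y[b&(abs(abs(X)-.068)<.015)&(Y>0)].min(initial=1))
```

```text
[ 0.4831 -0.0029  0.135 ] 3.61
scene top 1189 X [-0.0847  0.0825] Y [-0.0207  0.0207] Z 0.1494
body X [-0.0853  0.0828] Z [0.111  0.1521]
blocks Y in -0.02511504060820393 0.025497167723834094
side top 342 X [-0.0863  0.0486] Y [-0.0211  0.0206] Z 0.1483
body X [-0.0877  0.0802] Z [0.1093 0.1521]
blocks Y in -0.025435184717605915 0.027338043737111437
```

View pics/scene1.png

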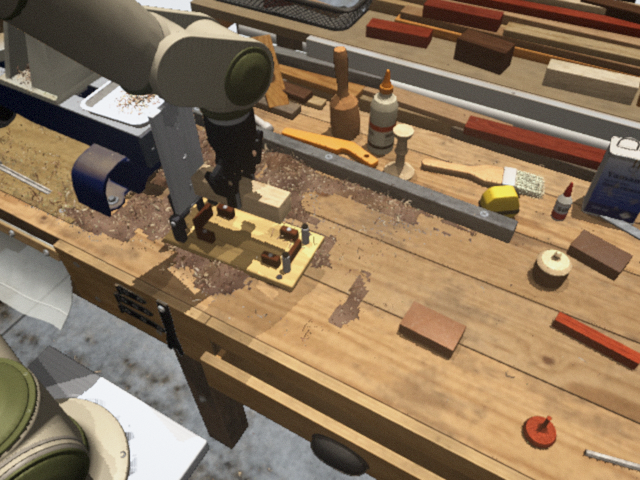

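Picture: blank held at (245,195) above the jig, square to it and about 1.5 mm off lengthwise; the plate is still upright. Lower it.

Call:
servo_tool(steps=[{"tx": -0.05, "ty": 0.15, "tz": -2, "yaw": 0, "claw": 3.5}, {"tx": 0, "ty": 0, "tz": -2, "yaw": 0, "claw": 3.5}, {"tx": 0, "ty": 0, "tz": -1.5, "yaw": 0, "claw": 3.5}, {"tx": 0, "ty": 0, "tz": -1, "yaw": 0, "claw": 3.5}, {"tx": 0, "ty": 0, "tz": -1, "yaw": 0, "claw": 3.5}, {"tx": 0, "ty": 0, "tz": -0.6, "yaw": 0, "claw": 3.5}, {"tx": 0, "ty": 0, "tz": -0.6, "yaw": 0, "claw": 3.5}, {"tx": 0, "ty": 0, "tz": -0.4, "yaw": 0, "claw": 3.5}, {"tx": 0, "ty": 0, "tz": -0.2, "yaw": 0, "claw": 3.5}, {"tx": 0, "ty": 0, "tz": 0, "yaw": 0, "claw": 3.5}, {"tx": 0, "ty": 0, "tz": 0, "yaw": 0, "claw": 3.5}])

```text
time_s: 6.4
position: [0.4824, -0.001, 0.0426]
tool_rot: [[-0.063, 0.998, 0.0], [0.998, 0.063, -0.0], [-0.0, 0.0, -1.0]]
ft_force: [-0.0, 0.0, -2.4]
grip_width: 0.0394
gripper_force: 51.4
```

Call:
servo_tool(steps=[{"tx": 0, "ty": 0, "tz": -0.2, "yaw": 0, "claw": 3.5}, {"tx": 0, "ty": 0, "tz": 0, "yaw": 0, "claw": 3.5}, {"tx": 0, "ty": 0, "tz": 0, "yaw": 0, "claw": 6}, {"tx": 0, "ty": 0, "tz": 0, "yaw": 0, "claw": 8.5}, {"tx": 0, "ty": 0, "tz": 0, "yaw": 0, "claw": 8.5}, {"tx": 0, "ty": 0, "tz": 0, "yaw": 0, "claw": 8.5}, {"tx": 0, "ty": 0, "tz": 0, "yaw": 0, "claw": 8.5}, {"tx": 0, "ty": 0, "tz": 1, "yaw": 0, "claw": 8.5}, {"tx": 0, "ty": 0, "tz": 2, "yaw": 0, "claw": 8.5}, {"tx": 0, "ty": 0, "tz": 4, "yaw": 0, "claw": 8.5}, {"tx": 0, "ty": 0, "tz": 4, "yaw": 0, "claw": 8.5}, {"tx": 0, "ty": 0, "tz": 4, "yaw": 0, "claw": 8.5}, {"tx": 0, "ty": 0, "tz": 4, "yaw": 0, "claw": 8.5}, {"tx": 0, "ty": 0, "tz": 4, "yaw": 0, "claw": 8.5}, {"tx": 0, "ty": 0, "tz": 4, "yaw": 0, "claw": 8.5}, {"tx": 0, "ty": 0, "tz": 4, "yaw": 0, "claw": 8.5}, {"tx": 0, "ty": 0, "tz": 4, "yaw": 0, "claw": 8.5}, {"tx": 0, "ty": 0, "tz": 2, "yaw": 0, "claw": 8.5}, {"tx": 0, "ty": 0, "tz": 0, "yaw": 0, "claw": 8.5}, {"tx": 0, "ty": 0, "tz": 0, "yaw": 0, "claw": 8.5}])

```text
time_s: 8.4
position: [0.4819, -0.0009, 0.4101]
tool_rot: [[-0.063, 0.998, -0.0], [0.998, 0.063, 0.0], [0.0, -0.0, -1.0]]
ft_force: [0.6, 0.3, 0.0]
grip_width: 0.085
gripper_force: 0.0
```

Run:
```python
from h import *
print(env.observe()["position"].round(4))
c=np.array([.4824,-.0022]); ex=np.array([-.0623,.998]); ey=np.array([-.998,-.0623])
for n in("scene","side"):
    im,P=cloud(n); save(n+"2",im)
    d=P[...,:2]-c; X=d@ex; Y=d@ey; Z=P[...,2]
    m=(abs(Z-.055)<.005)&(abs(X)<.095)&(abs(Y)<.03)
    if m.sum()>30:
        r=cv2.minAreaRect(np.stack([X[m],Y[m]],1).astype(np.float32)*1000); print(n,m.sum(),r,Z[m].mean().round(4))
    # plate face & grip
    m=(Z>.1)&(Z<.26)&(abs(Y)<.04)&(X>.05)&(X<.2); A=np.polyfit(Z[m],X[m],1); print("plate face: X at z64,z314",np.polyval(A,[.064,.314]).round(4),"slope",A[0].round(4),m.sum())
    m=(Z>.298)&(Z<.335)&(abs(Y)<.04)&(X>.05)&(X<.2); print("grip",m.sum(),"X",np.percentile(X[m],[2,50,98]).round(4),"Y",np.percentile(Y[m],[2,98]).round(4),"Z",np.percentile(Z[m],[2,98]).round(4))
```

```text
[ 0.4819 -0.0009  0.4101]
scene 1715 ((1.7704238891601562, 0.36542320251464844), (173.19227600097656, 43.60659408569336), 0.15100234746932983) 0.0556
plate face: X at z64,z314 [0.1075 0.1033] slope -0.0167 2631
grip 450 X [0.0961 0.1022 0.1162] Y [-0.0157  0.0192] Z [0.2997 0.3271]
side 579 ((-0.13539886474609375, 0.0022029876708984375), (43.20742416381836, 176.7808380126953), 89.27588653564453) 0.0544
plate face: X at z64,z314 [0.1064 0.1035] slope -0.0118 2101
grip 206 X [0.0936 0.0993 0.1137] Y [-0.0163  0.0186] Z [0.3002 0.3253]
```

View pics/scene2.png

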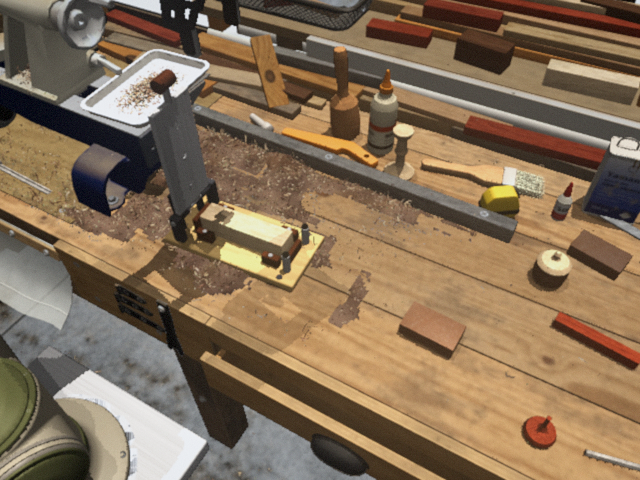

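Picture: the blank is seated in the bed at (245,228), within about 1 mm of centre and square. The plate is upright (q ≈ 1.556) with its grip at (163,81), i.e. world (0.474, 0.104, 0.314). The fingers go over it next.

Call:
servo_tool(steps=[{"tx": -0.2, "ty": 2.6, "tz": 0, "yaw": 0, "claw": 8.5}, {"tx": -0.2, "ty": 2.6, "tz": 0, "yaw": 0, "claw": 8.5}, {"tx": -0.2, "ty": 2.6, "tz": 0, "yaw": 0, "claw": 8.5}, {"tx": -0.2, "ty": 2.7, "tz": 0, "yaw": 0, "claw": 8.5}, {"tx": 0, "ty": 0, "tz": 0, "yaw": 0, "claw": 8.5}, {"tx": 0, "ty": 0, "tz": -2, "yaw": 0, "claw": 8.5}, {"tx": 0, "ty": 0, "tz": -2, "yaw": 0, "claw": 8.5}, {"tx": 0, "ty": 0, "tz": -2, "yaw": 0, "claw": 8.5}, {"tx": 0, "ty": 0, "tz": -1.5, "yaw": 0, "claw": 8.5}, {"tx": 0, "ty": 0, "tz": -1.3, "yaw": 0, "claw": 8.5}, {"tx": 0, "ty": 0, "tz": -0.8, "yaw": 0, "claw": 8.5}, {"tx": 0, "ty": 0, "tz": 0, "yaw": 0, "claw": 8.5}, {"tx": 0, "ty": 0, "tz": 0, "yaw": 0, "claw": 8.5}])

```text
time_s: 9.8
position: [0.4744, 0.1038, 0.3146]
tool_rot: [[-0.063, 0.998, 0.0], [0.998, 0.063, -0.0], [-0.0, 0.0, -1.0]]
ft_force: [-0.2, 0.8, -0.2]
grip_width: 0.0847
gripper_force: 0.0
```

Call:
servo_tool(steps=[{"tx": 0, "ty": 0, "tz": 0, "yaw": 0, "claw": 6}, {"tx": 0, "ty": 0, "tz": 0, "yaw": 0, "claw": 4.5}, {"tx": 0, "ty": 0, "tz": 0, "yaw": 0, "claw": 3}, {"tx": 0, "ty": 0, "tz": 0, "yaw": 0, "claw": 3}, {"tx": 0, "ty": 0, "tz": 0, "yaw": 0, "claw": 3}, {"tx": 0, "ty": 0, "tz": 0, "yaw": 0, "claw": 3}, {"tx": 0, "ty": 0, "tz": 0, "yaw": 0, "claw": 3}, {"tx": 0, "ty": 0, "tz": 0, "yaw": 0, "claw": 3}], newtons=30)

```text
time_s: 10.6
position: [0.4754, 0.104, 0.315]
tool_rot: [[-0.063, 0.998, 0.004], [0.998, 0.063, 0.0], [-0.0, 0.004, -1.0]]
ft_force: [6.9, -0.2, 1.5]
grip_width: 0.0356
gripper_force: 35.9
```

Run:
```python
from h import *
o=env.observe(); print(o["position"].round(4),o["grip_width"],o["gripper_force"],o["ft_force"].round(1))
p=o["position"]; ex=np.array([-.0623,.998])
# arc about hinge from the present grip
q=np.radians(89.2)-np.linspace(0,np.radians(89.2),61)
h=np.array([.110,.064]); X=h[0]-.25*np.cos(q); Z=h[1]+.25*np.sin(q)
d=np.diff(X)*100; dz=np.diff(Z)*100
for i in range(60): print(i,(d[i]*ex).round(2).tolist(),dz[i].round(2),end="; ")
im,P=cloud("side"); save("side3",im)
```

```text
[0.4754 0.104  0.315 ] 0.03558346729963668 35.89744806289673 [ 6.9 -0.2  1.5]
0 [0.04, -0.65] -0.02; 1 [0.04, -0.65] -0.03; 2 [0.04, -0.65] -0.05; 3 [0.04, -0.64] -0.07; 4 [0.04, -0.64] -0.08; 5 [0.04, -0.64] -0.1; 6 [0.04, -0.64] -0.12; 7 [0.04, -0.63] -0.13; 8 [0.04, -0.63] -0.15; 9 [0.04, -0.63] -0.17; 10 [0.04, -0.62] -0.18; 11 [0.04, -0.62] -0.2; 12 [0.04, -0.61] -0.22; 13 [0.04, -0.6] -0.23; 14 [0.04, -0.6] -0.25; 15 [0.04, -0.59] -0.26; 16 [0.04, -0.59] -0.28; 17 [0.04, -0.58] -0.29; 18 [0.04, -0.57] -0.31; 19 [0.04, -0.56] -0.32; 20 [0.03, -0.55] -0.34; 21 [0.03, -0.54] -0.35; 22 [0.03, -0.54] -0.37; 23 [0.03, -0.53] -0.38; 24 [0.03, -0.52] -0.39; 25 [0.03, -0.51] -0.41; 26 [0.03, -0.49] -0.42; 27 [0.03, -0.48] -0.43; 28 [0.03, -0.47] -0.44; 29 [0.03, -0.46] -0.46; 30 [0.03, -0.45] -0.47; 31 [0.03, -0.44] -0.48; 32 [0.03, -0.42] -0.49; 33 [0.03, -0.41] -0.5; 34 [0.02, -0.4] -0.51; 35 [0.02, -0.38] -0.52; 36 [0.02, -0.37] -0.53; 37 [0.02, -0.36] -0.54; 38 [0.02, -0.34] -0.55; 39 [0.02, -0.33] -0.56; 40 [0.02, -0.31] -0.57; 41 [0.02, -0.3] -0.58; 42 [0.02, -0.28] -0.58; 43 [0.02, -0.27] -0.59; 44 [0.02, -0.25] -0.6; 45 [0.01, -0.24] -0.6; 46 [0.01, -0.22] -0.61; 47 [0.01, -0.21] -0.61; 48 [0.01, -0.19] -0.62; 49 [0.01, -0.17] -0.62; 50 [0.01, -0.16] -0.63; 51 [0.01, -0.14] -0.63; 52 [0.01, -0.13] -0.64; 53 [0.01, -0.11] -0.64; 54 [0.01, -0.09] -0.64; 55 [0.0, -0.08] -0.64; 56 [0.0, -0.06] -0.65; 57 [0.0, -0.04] -0.65; 58 [0.0, -0.03] -0.65; 59 [0.0, -0.01] -0.65;
```

View pics/side3.png

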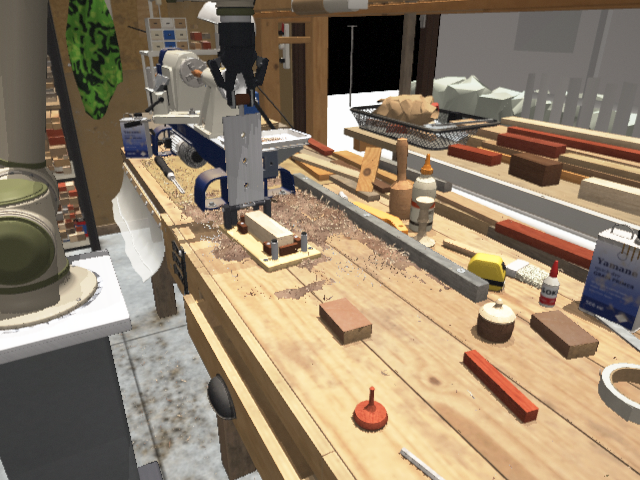

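Picture: the fingers hold the grip at (240,97) with the plate upright and the blank seated. Swing it along the arc, 20 rows at a time.

Call:
servo_tool(steps=[{"tx": 0.14, "ty": -0.65, "tz": -0.02, "yaw": 0, "claw": 3}, {"tx": 0.04, "ty": -0.65, "tz": -0.03, "yaw": 0, "claw": 3}, {"tx": 0.04, "ty": -0.65, "tz": -0.05, "yaw": 0, "claw": 3}, {"tx": 0.04, "ty": -0.64, "tz": -0.07, "yaw": 0, "claw": 3}, {"tx": 0.04, "ty": -0.64, "tz": -0.08, "yaw": 0, "claw": 3}, {"tx": 0.04, "ty": -0.64, "tz": -0.1, "yaw": 0, "claw": 3}, {"tx": 0.04, "ty": -0.64, "tz": -0.12, "yaw": 0, "claw": 3}, {"tx": 0.04, "ty": -0.63, "tz": -0.13, "yaw": 0, "claw": 3}, {"tx": 0.04, "ty": -0.63, "tz": -0.15, "yaw": 0, "claw": 3}, {"tx": 0.04, "ty": -0.63, "tz": -0.17, "yaw": 0, "claw": 3}, {"tx": 0.04, "ty": -0.62, "tz": -0.18, "yaw": 0, "claw": 3}, {"tx": 0.04, "ty": -0.62, "tz": -0.2, "yaw": 0, "claw": 3}, {"tx": 0.04, "ty": -0.61, "tz": -0.22, "yaw": 0, "claw": 3}, {"tx": 0.04, "ty": -0.6, "tz": -0.23, "yaw": 0, "claw": 3}, {"tx": 0.04, "ty": -0.6, "tz": -0.25, "yaw": 0, "claw": 3}, {"tx": 0.04, "ty": -0.59, "tz": -0.26, "yaw": 0, "claw": 3}, {"tx": 0.04, "ty": -0.59, "tz": -0.28, "yaw": 0, "claw": 3}, {"tx": 0.04, "ty": -0.58, "tz": -0.29, "yaw": 0, "claw": 3}, {"tx": 0.04, "ty": -0.57, "tz": -0.31, "yaw": 0, "claw": 3}, {"tx": 0.04, "ty": -0.56, "tz": -0.32, "yaw": 0, "claw": 3}])

```text
time_s: 12.65
position: [0.4841, -0.0201, 0.2795]
tool_rot: [[-0.062, 0.998, 0.002], [0.998, 0.062, 0.0], [-0.0, 0.002, -1.0]]
ft_force: [8.6, 1.1, -0.2]
grip_width: 0.0354
gripper_force: 36.6
```

Call:
servo_tool(steps=[{"tx": 0.1, "ty": -0.55, "tz": -0.34, "yaw": 0, "claw": 3}, {"tx": 0.08, "ty": -0.54, "tz": -0.35, "yaw": 0, "claw": 3}, {"tx": 0.03, "ty": -0.54, "tz": -0.37, "yaw": 0, "claw": 3}, {"tx": 0.03, "ty": -0.53, "tz": -0.38, "yaw": 0, "claw": 3}, {"tx": 0.03, "ty": -0.52, "tz": -0.39, "yaw": 0, "claw": 3}, {"tx": 0.03, "ty": -0.51, "tz": -0.41, "yaw": 0, "claw": 3}, {"tx": 0.03, "ty": -0.49, "tz": -0.42, "yaw": 0, "claw": 3}, {"tx": 0.03, "ty": -0.48, "tz": -0.43, "yaw": 0, "claw": 3}, {"tx": 0.03, "ty": -0.47, "tz": -0.44, "yaw": 0, "claw": 3}, {"tx": 0.03, "ty": -0.46, "tz": -0.46, "yaw": 0, "claw": 3}, {"tx": 0.03, "ty": -0.45, "tz": -0.47, "yaw": 0, "claw": 3}, {"tx": 0.03, "ty": -0.44, "tz": -0.48, "yaw": 0, "claw": 3}, {"tx": 0.03, "ty": -0.42, "tz": -0.49, "yaw": 0, "claw": 3}, {"tx": 0.03, "ty": -0.41, "tz": -0.5, "yaw": 0, "claw": 3}, {"tx": 0.02, "ty": -0.4, "tz": -0.51, "yaw": 0, "claw": 3}, {"tx": 0.02, "ty": -0.38, "tz": -0.52, "yaw": 0, "claw": 3}, {"tx": 0.02, "ty": -0.37, "tz": -0.53, "yaw": 0, "claw": 3}, {"tx": 0.02, "ty": -0.36, "tz": -0.54, "yaw": 0, "claw": 3}, {"tx": 0.02, "ty": -0.34, "tz": -0.55, "yaw": 0, "claw": 3}, {"tx": 0.02, "ty": -0.33, "tz": -0.56, "yaw": 0, "claw": 3}])

```text
time_s: 14.65
position: [0.4904, -0.1097, 0.188]
tool_rot: [[-0.063, 0.998, 0.001], [0.998, 0.063, -0.0], [-0.0, 0.001, -1.0]]
ft_force: [6.7, -1.6, 1.9]
grip_width: 0.0356
gripper_force: 40.2
```

Call:
servo_tool(steps=[{"tx": 0.07, "ty": -0.31, "tz": -0.57, "yaw": 0, "claw": 3}, {"tx": 0.02, "ty": -0.3, "tz": -0.58, "yaw": 0, "claw": 3}, {"tx": 0.02, "ty": -0.28, "tz": -0.58, "yaw": 0, "claw": 3}, {"tx": 0.02, "ty": -0.27, "tz": -0.59, "yaw": 0, "claw": 3}, {"tx": 0.02, "ty": -0.25, "tz": -0.6, "yaw": 0, "claw": 3}, {"tx": 0.01, "ty": -0.24, "tz": -0.6, "yaw": 0, "claw": 3}, {"tx": 0.01, "ty": -0.22, "tz": -0.61, "yaw": 0, "claw": 3}, {"tx": 0.01, "ty": -0.21, "tz": -0.61, "yaw": 0, "claw": 3}, {"tx": 0.01, "ty": -0.19, "tz": -0.62, "yaw": 0, "claw": 3}, {"tx": 0.01, "ty": -0.17, "tz": -0.62, "yaw": 0, "claw": 3}, {"tx": 0.01, "ty": -0.16, "tz": -0.63, "yaw": 0, "claw": 3}, {"tx": 0.01, "ty": -0.14, "tz": -0.63, "yaw": 0, "claw": 3}, {"tx": 0.01, "ty": -0.13, "tz": -0.64, "yaw": 0, "claw": 3}, {"tx": 0.01, "ty": -0.11, "tz": -0.64, "yaw": 0, "claw": 3}, {"tx": 0.01, "ty": -0.09, "tz": -0.64, "yaw": 0, "claw": 3}, {"tx": 0, "ty": -0.08, "tz": -0.64, "yaw": 0, "claw": 3}, {"tx": 0, "ty": -0.06, "tz": -0.65, "yaw": 0, "claw": 3}, {"tx": 0, "ty": -0.04, "tz": -0.65, "yaw": 0, "claw": 3}, {"tx": 0, "ty": 0, "tz": 0, "yaw": 0, "claw": 3}])

```text
time_s: 16.55
position: [0.4927, -0.1423, 0.0765]
tool_rot: [[-0.063, 0.998, 0.0], [0.998, 0.063, -0.0], [-0.001, 0.0, -1.0]]
ft_force: [6.5, -3.2, -1.0]
grip_width: 0.0349
gripper_force: 43.7
```

Call:
servo_tool(steps=[{"tx": 0, "ty": -0.05, "tz": -0.4, "yaw": 0, "claw": 3}, {"tx": 0, "ty": 0, "tz": -0.3, "yaw": 0, "claw": 3}, {"tx": 0, "ty": 0, "tz": -0.3, "yaw": 0, "claw": 3}, {"tx": 0, "ty": 0, "tz": -0.2, "yaw": 0, "claw": 3}, {"tx": 0, "ty": 0, "tz": -0.1, "yaw": 0, "claw": 3}, {"tx": 0, "ty": 0, "tz": 0, "yaw": 0, "claw": 3}, {"tx": 0, "ty": 0, "tz": 0, "yaw": 0, "claw": 3}])

```text
time_s: 17.25
position: [0.4927, -0.1428, 0.064]
tool_rot: [[-0.063, 0.998, 0.001], [0.998, 0.063, -0.001], [-0.001, 0.001, -1.0]]
ft_force: [6.3, -3.7, -0.5]
grip_width: 0.0353
gripper_force: 44.1
```

Call:
servo_tool(steps=[{"tx": 0, "ty": 0, "tz": -0.1, "yaw": 0, "claw": 3}, {"tx": 0, "ty": 0, "tz": -0.1, "yaw": 0, "claw": 3}, {"tx": 0, "ty": 0, "tz": 0, "yaw": 0, "claw": 3}, {"tx": 0, "ty": 0, "tz": 0, "yaw": 0, "claw": 3}])

```text
time_s: 17.65
position: [0.4928, -0.1428, 0.062]
tool_rot: [[-0.063, 0.998, 0.001], [0.998, 0.063, -0.001], [-0.001, 0.001, -1.0]]
ft_force: [5.1, -4.3, -1.5]
grip_width: 0.0355
gripper_force: 44.1
```

```bash
cat > leaf.py <<'E'
from h import *
c=np.array([.4824,-.0022]); ex=np.array([-.0623,.998]); ey=np.array([-.998,-.0623])
for n in("scene","side"):
    im,P=cloud(n); save(n+"_leaf%d"%int(env.observe()["time_s"]*100),im)
    d=P[...,:2]-c; X=d@ex; Y=d@ey; Z=P[...,2]
    m=(abs(Z-.072)<.02)&(X>-.10)&(X<.09)&(abs(Y)<.04); A=np.polyfit(X[m],Z[m],1); r=abs(Z-A[0]*X-A[1]); m&=r<.003; A=np.polyfit(X[m],Z[m],1)
    print(n,m.sum(),"slope(rad)",-A[0].round(4),"z at posts/hinge",np.polyval(A,[-.1,.11]).round(4))
E
python3 leaf.py; ls pics
```

```text
scene 3169 slope(rad) 0.0148 z at posts/hinge [0.0732 0.0701]
side 597 slope(rad) 0.0137 z at posts/hinge [0.0718 0.0689]
scene0.png
scene1.png
scene2.png
scene_leaf1770.png
side0.png
side1.png
side2.png
side3.png
side_leaf1775.png
```

The plate is still about 0.014 rad (3.5 mm at the grip) open. Continue down until contact.

Call:
servo_tool(steps=[{"tx": 0, "ty": 0, "tz": -0.1, "yaw": 0, "claw": 3}, {"tx": 0, "ty": 0, "tz": -0.1, "yaw": 0, "claw": 3}, {"tx": 0, "ty": 0, "tz": -0.1, "yaw": 0, "claw": 3}, {"tx": 0, "ty": 0, "tz": 0, "yaw": 0, "claw": 3}, {"tx": 0, "ty": 0, "tz": 0, "yaw": 0, "claw": 3}])

```text
time_s: 18.25
position: [0.4928, -0.1427, 0.059]
tool_rot: [[-0.063, 0.998, 0.001], [0.998, 0.063, -0.001], [-0.001, 0.001, -1.0]]
ft_force: [6.5, -3.4, -1.2]
grip_width: 0.0357
gripper_force: 44.2
```

Call:
servo_tool(steps=[{"tx": 0, "ty": 0, "tz": -0.1, "yaw": 0, "claw": 3}, {"tx": 0, "ty": 0, "tz": -0.1, "yaw": 0, "claw": 3}, {"tx": 0, "ty": 0, "tz": 0, "yaw": 0, "claw": 3}, {"tx": 0, "ty": 0, "tz": 0, "yaw": 0, "claw": 3}])

```text
time_s: 18.65
position: [0.4928, -0.1427, 0.0583]
tool_rot: [[-0.063, 0.998, 0.002], [0.998, 0.063, -0.001], [-0.001, 0.001, -1.0]]
ft_force: [2.4, -2.4, 13.3]
grip_width: 0.0355
gripper_force: 45.9
```

```bash
python3 leaf.py
```

```text
scene 3192 slope(rad) -0.0 z at posts/hinge [0.0701 0.0701]
side 627 slope(rad) 0.0011 z at posts/hinge [0.069  0.0688]
```

The plate is on its posts: level, with 13 N contact. Open and withdraw straight up.

Call:
servo_tool(steps=[{"tx": 0, "ty": 0, "tz": 0.05, "yaw": 0, "claw": 4.5}, {"tx": 0, "ty": 0, "tz": 0, "yaw": 0, "claw": 6}, {"tx": 0, "ty": 0, "tz": 0, "yaw": 0, "claw": 8}, {"tx": 0, "ty": 0, "tz": 0, "yaw": 0, "claw": 8}, {"tx": 0, "ty": 0, "tz": 0, "yaw": 0, "claw": 8}, {"tx": 0, "ty": 0, "tz": 0, "yaw": 0, "claw": 8}, {"tx": 0, "ty": 0, "tz": 1, "yaw": 0, "claw": 8}, {"tx": 0, "ty": 0, "tz": 2, "yaw": 0, "claw": 8}, {"tx": 0, "ty": 0, "tz": 3, "yaw": 0, "claw": 8}, {"tx": 0, "ty": 0, "tz": 3, "yaw": 0, "claw": 8}, {"tx": 0, "ty": 0, "tz": 3, "yaw": 0, "claw": 8}, {"tx": 0, "ty": 0, "tz": 3, "yaw": 0, "claw": 8}, {"tx": 0, "ty": 0, "tz": 3, "yaw": 0, "claw": 8}, {"tx": 0, "ty": 0, "tz": 0, "yaw": 0, "claw": 8}, {"tx": 0, "ty": 0, "tz": 0, "yaw": 0, "claw": 8}])

```text
time_s: 20.25
position: [0.4922, -0.1422, 0.2384]
tool_rot: [[-0.063, 0.998, 0.001], [0.998, 0.063, -0.001], [-0.001, 0.001, -1.0]]
ft_force: [-0.4, -0.7, -0.1]
grip_width: 0.0799
gripper_force: 0.0
```

```bash
python3 leaf.py; mv pics/side_leaf20* pics/end.png; ls pics
```

```text
scene 3269 slope(rad) 0.0001 z at posts/hinge [0.0701 0.0701]
side 1044 slope(rad) 0.0002 z at posts/hinge [0.0688 0.0688]
end.png
scene0.png
scene1.png
scene2.png
scene_leaf1770.png
scene_leaf1870.png
scene_leaf2030.png
side0.png
side1.png
side2.png
side3.png
side_leaf1775.png
side_leaf1875.png
```

View pics/end.png

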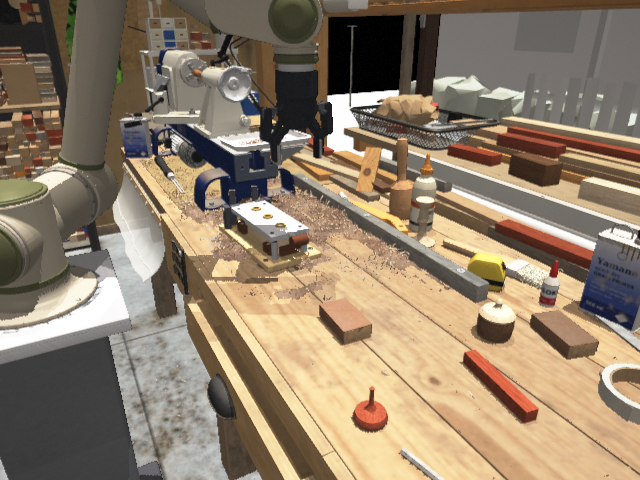

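Picture: the plate is shut and level at (265,220) over the blank, the gripper is clear above it, and the sander at (345,320) has not moved.

```bash
python3 -c "
from rig import env
print(env.close_job())"
```

```text
the job is handed in; nothing more can be done
None
```

The job is handed in, result not reported back: the blank lay within about 2 mm of the bed's centre before the plate was shut, the plate rests level on its posts and is released, and the sanding block was not touched.

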